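# Pin the case carrier, find the check weight that rattles and show its case to the reader

### The arm

A 6-joint arm with a two-finger parallel gripper is mounted at the origin on a cart in front of the work surface, level with it; the furniture and walls round the work are solid. World frame = base frame: x ahead of the robot, y to its left, z up, the work surface at z = 0. Lengths are in m, angles in degrees, forces in N, time in s.
With the tool pointing down it reaches from about 0.225 to 0.725 m from the base axis. Payload 3.1 kg.
Tool frame: the origin (TCP) lies at the very end of the fingers, on their centre line; the grasp point (between the pads) lies bot.pinch_z behind it (bot.pinch_z is the distance from the TCP to the grasp point, in m); z points along the fingers, y is the line along which they close (so a half turn about z gives the same grasp; the last joint's range is limited). The gripper opens to 85 mm and grips with 20 to 120 N. Pads are 22 mm wide; open, the fingers measure 114 mm over their backs; the gripper's body (76 mm by 85 mm) begins 54 mm behind the grasp point. The pads swing forward as they close: fully open they stand 13 mm farther back than shut.
Start: joints at [65.844, 2.75, 5.684, 92.934, 0, 82.678], TCP at [0.152, 0.502, 0.231] pointing down, gripper open.
Joint ranges: [-166.93, 166.93], [-56.73, 111.36], [-69.38, 81.34], [-121.58, 131.49], [-85.45, 84.26], [-180, 180]. Speed limits (degrees/s): [159.86, 159.86, 180, 180, 180, 180].

### API

Orientations are given as [roll, pitch, yaw] about the fixed x, y, z axes, in that order (R = Rz(yaw) Ry(pitch) Rx(roll)).
In Python, from bench import bot gives the robot as it stands.
- The arm moves only by the tool drive_tool, never from a script. Its argument "rows" is a list of rows, each a list of 3 entries, a list of its own where there are three numbers: the opening, from 0 (shut) to 1 (fully open), then the shift along the tool's x, y, z in m, then the turn about the tool's z in rad. In form: [[hand, [dx, dy, dz], roll], ...]. A call has 1 to 20 rows; each row shifts and turns the commanded pose from where the row before left it, along the tool's axes as they then stand; what a row does not reach is not made up. A row lasts 1/8 s, in which the tool goes at most 62.5 mm and 10.7 degrees, less where a joint would pass 70% of its speed; a pose out of reach is approached as far as the arm can. A call with a gripper value outside its range is refused whole. The fingers move at their own pace and stop on an object; "squeeze" is the grip in N (left out, the last holds). Time passes only in rows, so rows that do not move let the fingers close. It gives the time, the measured TCP pose, the force, the opening and the grip force at its end, in the units of the state.
- bot.get_state(): the state, without advancing time (a new reading comes with each control period).
- bot.camera(name): name is "scene" or "top"; returns a dict with "image" (420x560x3 uint8, red, green, blue), "depth" (420x560 float32, m along the optical axis (not along the pixel's ray), 0 where there is no reading), "fx", "fy", "cx", "cy" (pixels), "world_to_cam" (4x4, takes a point from world to camera coordinates). Camera axes: x right, y up, looking along -z (the intrinsics and any distortion apply to the point x, -y, -z); pixel columns grow to the right and rows downward; lengths in m; the calibration is good to about 2 mm. A picture is of the moment at which its call begins.
- bot.hand_in(): hands the job in; it is judged then, once.
The state is a dict: "clock": time; "q": joint angles; "qd": joint speeds; "tau": joint torques, N m; "tcp_pos": TCP position; "tcp_rot": TCP orientation; "ft_force": force on the tool from outside, world axes, zero at the start; "ft_torque": the same for the moment, N m; "grip_width": finger opening in m; "finger_force": force on a finger pad.
Only numpy, scipy, OpenCV 4.12 (cv2) and the standard library are available. Lean on these libraries where they do the work, as an engineer would, in place of code of your own. Each camera call takes 0.05 s, during which the arm holds its last target. There are 200 camera calls.

### The job

Push the coupling pin fully home so that the carrier is locked to the bench coupling, then lift the sealed check-weight cases out in turn and shake them until you find the one whose weight has come loose and rattles. Stand each case that does not rattle back in a pocket of the carrier, fully down, and finish while holding the rattling one up to the contactless reader: upright and still, clear of everything, straight in front of the black panel at the height of its centre, the middle of the case about 11 cm from it. Leave the other things on the bench where they lie.

Things in the scene. Friction and masses are not known exactly. Their poses are not given: they have to be found in the camera images.
- coupling_pin (a joint): Height (m) of the head's underside over the fork's upper cheek: 0 = seated, 0.044 = highest; 0.034 to 0.043 at the start. Steel clevis pin in the fork of the fixed bench coupling at the carrier's -y end. It slides straight down through the carrier's lug, in line below it; takes 4 N, more if pushed fast; a friction ring holds it where it is left.
- pin_top (a point): Centre of the top of the pin's flat round head (23 mm across, 8 mm thick), on the pin's vertical axis; 59 mm above the bench when seated. Above the upper cheek (51 mm over the bench) nothing else stands within 30 mm of it.
- carrier: Loose black block lying on the bench, 126 x 280 x 36 mm high, 1.1 kg, long along its y. Origin: middle of its underside. Three straight-walled pockets 102 x 60 mm, centred on x = 0 at y = -96, 0, +96 mm, floor 12 mm above the bench (3 mm play a side round a case). A lug on its -y end lies in the coupling's fork; pin axis at x = 0, y = -165 mm.
- case_a: Sealed grey case, 96 mm long (its x), 54 mm wide (y), 54 mm high, 0.43 kg, a steel catch on each end, paper label on the lid. Origin: middle of its underside. Starts in a pocket, turned as the carrier, upper 30 mm exposed; grip it across its 54 mm width (42 mm free on either side to the next case). Three alike in look and weight; any of them may be the one that rattles.
- case_b: Second case, like case_a. In the rattling one a round steel weight (32 mm thick, 0.25 kg) lies across the case and rolls freely some 55 mm along its x: jerk the case along its x and stop, and it knocks on the end wall it was thrown to and rests there, which shifts the moment on the wrist by about 0.13 N m from end to end. In the other two, foam holds the weight fast.
- case_c: A third case, exactly like case_a.
- reader_face (a point): Centre of the reader's front face: upright white panel 110 x 110 mm with a black square, 22 mm thick, on a fixed post behind the carrier; face centre 195 mm and panel top 250 mm above the bench. Its x points into the panel (the free side is at negative x), y along the panel, z up.
- label_rolls: Bystander: stack of three rolls of label tape, 60 mm across, 57 mm high, standing left of the carrier; origin at the middle of its underside.
- timer: Bystander: white bench timer lying near the front right corner, 62x62x21 mm; origin at the middle of its underside.
- red_marker: Bystander: marker pen lying in front of the carrier, 135 mm long, 17 mm thick, along its own y; origin at the middle of its underside.

How it is judged (in metres and radians):
On the way, in this order (a step that is already met when the one before it is completed fails the run):
1. the coupling pin is pushed fully home (head seated on the cheek, within 3 mm) while all three cases still stand in the carrier (value of joint coupling_pin below 0.003 m and not (z of case_a in the frame of carrier above 0.03 m) and not (z of case_b in the frame of carrier above 0.03 m) and not (z of case_c in the frame of carrier above 0.03 m)), for 0.1 s.
2. the rattling case is off the carrier and its loose weight has been made to knock in it (((distance between weight_loose_c0 and case_a below 0.06 m and height (world z) of case_a above 0.05 m and contact force between weight_loose_c0 and case_a above 4 N) or (distance between weight_loose_c0 and case_b below 0.06 m and height (world z) of case_b above 0.05 m and contact force between weight_loose_c0 and case_b above 4 N) or (distance between weight_loose_c0 and case_c below 0.06 m and height (world z) of case_c above 0.05 m and contact force between weight_loose_c0 and case_c above 4 N))).
At the end, for the whole second after the job is handed in: Pin seated within 3 mm; rattling case in the fingers, its middle 65 to 165 mm before the panel, within 45 mm of its centre sideways and in height, within 15 deg of upright, under 0.03 m/s, off the reader; the other two fully down in carrier pockets, within 3 deg of upright, let go (value of joint coupling_pin below 0.003 m and ((distance between weight_loose_c0 and case_a below 0.06 m and (x of case_a in the frame of reader_face between -0.165 and -0.065 m and y of case_a in the frame of reader_face between -0.045 and 0.045 m and z of case_a in the frame of reader_face between -0.072 and 0.018 m and angle between case_a's own z axis and vertical below 0.26 rad and linear speed of case_a below 0.03 m/s and contact force between the fingers and case_a above 1 N and contact force between case_a and reader below 0.05 N) and (z of case_b in the frame of carrier between 0.008 and 0.016 m and x of case_b in the frame of carrier between -0.012 and 0.012 m and y of case_b in the frame of carrier between -0.108 and 0.108 m and angle between case_b's own z axis and vertical below 0.06 rad and contact force between the fingers and case_b below 0.1 N) and (z of case_c in the frame of carrier between 0.008 and 0.016 m and x of case_c in the frame of carrier between -0.012 and 0.012 m and y of case_c in the frame of carrier between -0.108 and 0.108 m and angle between case_c's own z axis and vertical below 0.06 rad and contact force between the fingers and case_c below 0.1 N)) or (distance between weight_loose_c0 and case_b below 0.06 m and (x of case_b in the frame of reader_face between -0.165 and -0.065 m and y of case_b in the frame of reader_face between -0.045 and 0.045 m and z of case_b in the frame of reader_face between -0.072 and 0.018 m and angle between case_b's own z axis and vertical below 0.26 rad and linear speed of case_b below 0.03 m/s and contact force between the fingers and case_b above 1 N and contact force between case_b and reader below 0.05 N) and (z of case_a in the frame of carrier between 0.008 and 0.016 m and x of case_a in the frame of carrier between -0.012 and 0.012 m and y of case_a in the frame of carrier between -0.108 and 0.108 m and angle between case_a's own z axis and vertical below 0.06 rad and contact force between the fingers and case_a below 0.1 N) and (z of case_c in the frame of carrier between 0.008 and 0.016 m and x of case_c in the frame of carrier between -0.012 and 0.012 m and y of case_c in the frame of carrier between -0.108 and 0.108 m and angle between case_c's own z axis and vertical below 0.06 rad and contact force between the fingers and case_c below 0.1 N)) or (distance between weight_loose_c0 and case_c below 0.06 m and (x of case_c in the frame of reader_face between -0.165 and -0.065 m and y of case_c in the frame of reader_face between -0.045 and 0.045 m and z of case_c in the frame of reader_face between -0.072 and 0.018 m and angle between case_c's own z axis and vertical below 0.26 rad and linear speed of case_c below 0.03 m/s and contact force between the fingers and case_c above 1 N and contact force between case_c and reader below 0.05 N) and (z of case_a in the frame of carrier between 0.008 and 0.016 m and x of case_a in the frame of carrier between -0.012 and 0.012 m and y of case_a in the frame of carrier between -0.108 and 0.108 m and angle between case_a's own z axis and vertical below 0.06 rad and contact force between the fingers and case_a below 0.1 N) and (z of case_b in the frame of carrier between 0.008 and 0.016 m and x of case_b in the frame of carrier between -0.012 and 0.012 m and y of case_b in the frame of carrier between -0.108 and 0.108 m and angle between case_b's own z axis and vertical below 0.06 rad and contact force between the fingers and case_b below 0.1 N)))); the arm keeps its last pose, push and grip.
It fails at once if a bystander is shifted by more than 30 mm (distance of any of label_rolls, timer, red_marker from where it was at the start of the episode above 0.03 m).
It fails at once if the carrier is dragged or knocked more than 20 mm (distance of carrier from where it was at the start of the episode above 0.02 m).
It also fails if it takes over 72 s, if anything falls off the work surface, if the arm or the gripper's body presses on something with over 40 N, if the wrist force passes 120 N, or if a joint passes its speed limit or range.

## Working session

There is one attempt and no reset: what is moved stays moved. The work goes in short steps, Python scripts to look and compute and a tool call to move; the robot and the scene stay as the last step left them, time stands still between calls to the robot, and variables do not carry over. Pictures are saved under pics/ and viewed, at most 10 in all, crops included, and the job is handed in when it is done.

Besides the shell and the picture viewer there is one more tool, called after "Request:" as a command line: name --argument value ..., lists and objects as JSON in quotes. drive_tool: Moves the arm, as the interface text tells. Its arguments: {"type":"object","properties":{"rows":{"type":"array","items":{"type":"array"}},"squeeze":{"type":"number"}},"required":["rows"]}

```bash
mkdir -p pics; cat > h.py <<'E'
import numpy as np, cv2
from bench import bot
def grab(n):
    c=bot.camera(n); return c
def pts(c):
    d=c['depth']; v,u=np.mgrid[:420,:560]
    X=np.stack([(u-c['cx'])/c['fx']*d,-(v-c['cy'])/c['fy']*d,-d,np.ones_like(d)],-1)
    return (X@np.linalg.inv(c['world_to_cam']).T)[...,:3]
E
python3 - <<'E'
from h import *
for n in('top','scene'):
    c=grab(n); cv2.imwrite(f'pics/{n}0.png',c['image'][...,::-1]); np.save(f'{n}0.npy',pts(c))
    print(n,{k:c[k] for k in c if k not in('image','depth')})
print(bot.pinch_z,bot.get_state())
E
```

```text
top {'fx': 510.9943477056896, 'fy': 510.9943477056896, 'cx': 283.78792081884274, 'cy': 210.5336611394606, 'world_to_cam': array([[-0.00646141, -0.99963574,  0.02620395,  0.17470146],
       [ 0.99138109, -0.00297472,  0.13097591, -0.52586356],
       [-0.13085025,  0.02682438,  0.99103918, -1.18576719],
       [ 0.        ,  0.        ,  0.        ,  1.        ]])}
scene {'fx': 397.5780664667933, 'fy': 397.5780664667933, 'cx': 276.94079171824717, 'cy': 206.4400995376141, 'world_to_cam': array([[ 0.86840976, -0.49579138,  0.00744336, -0.34929541],
       [ 0.37360649,  0.66411751,  0.64758484, -0.41678912],
       [-0.32601025, -0.55958811,  0.761957  , -0.87628724],
       [ 0.        ,  0.        ,  0.        ,  1.        ]])}
0.0187 {'clock': 0.1, 'q': array([ 6.58433475e+01,  2.78786359e+00,  5.60063695e+00,  9.29331662e+01,
       -1.14434338e-03,  8.26763902e+01]), 'qd': array([-0.01479555,  0.01191685,  0.17819738,  0.07596264,  0.0267963 ,
       -0.03247653]), 'tau': array([ 1.57691582e-03, -3.39851224e+01,  3.20935428e+01,  1.58957503e-02,
       -2.48145288e-04, -6.43524700e-06]), 'tcp_pos': array([0.15183376, 0.50199143, 0.23024176]), 'tcp_rot': array([-1.79880443e+02, -1.42118547e-02,  1.63166944e+02]), 'ft_force': array([-0.3148273 ,  0.24936692,  0.94218304]), 'ft_torque': array([ 0.0135858 , -0.00117024,  0.04131735]), 'finger_force': 0.0, 'grip_width': 0.0854688506714646}
```

View pics/top0.png

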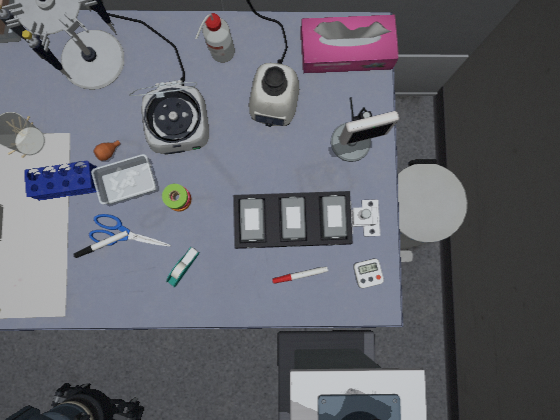

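View pics/scene0.png

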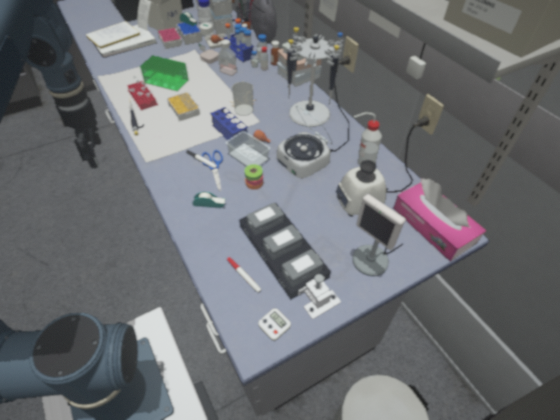

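The top view shows the carrier at about (293,220), the pin head at (365,215), the reader panel at (370,128), the tape rolls at (177,196), the marker at (300,275) and the timer at (369,273). Next I enlarge and measure.

```bash
python3 - <<'E'
from h import *
im=cv2.imread('pics/top0.png'); cv2.imwrite('pics/crop.png',cv2.resize(im[95:255,220:420],None,fx=4,fy=3.75,interpolation=cv2.INTER_CUBIC)[:600])
P=np.load('top0.npy')
Q=P[180:260,225:400].reshape(-1,3)
def rect(m,t):
    q=Q[m].astype(np.float32); r=cv2.minAreaRect(q[:,:2]*1000); print(t,len(q),r, q[:,2].mean())
z=Q[:,2]
for name,u0,u1 in(('left',238,266),('mid',280,306),('right',321,349)):
    q=P[190:248,u0-3:u1+4].reshape(-1,3); q=q[(q[:,2]>.058)&(q[:,2]<.075)].astype(np.float32)
    print(name,len(q),cv2.minAreaRect(q[:,:2]*1000),q.mean(0))
q=P[185:255,228:354].reshape(-1,3); q=q[(q[:,2]>.025)&(q[:,2]<.045)].astype(np.float32); print('carrier',cv2.minAreaRect(q[:,:2]*1000),q[:,2].mean())
q=P[195:240,350:385].reshape(-1,3); print('pinmax',q[:,2].max()); q=q[q[:,2]>.085];print('pin',len(q),q.mean(0),q.min(0),q.max(0))
q=P[100:165,325:405].reshape(-1,3); q=q[q[:,2]>.15]; print('reader',len(q),q.min(0),q.max(0)); t=q[q[:,2]>.243].astype(np.float32); print('top',cv2.minAreaRect(t[:,:2]*1000),t.mean(0))
S=np.load('scene0.npy'); q=S[190:260,350:410].reshape(-1,3); f=q[(q[:,2]>.15)&(q[:,2]<.26)&(q[:,0]<.9)]; m=np.median(f,0); f=f[np.linalg.norm(f-m,axis=1)<.08]
print('scene panel',len(f),f.mean(0),f.min(0),f.max(0)); print('normal',np.linalg.svd(f-f.mean(0),full_matrices=False)[2][2])
q=S[268:300,305:335].reshape(-1,3);q=q[q[:,2]>.088];print('scene pin',len(q),q.mean(0),q.min(0),q.max(0))
E
```

```text
left 957 ((503.65289306640625, 247.97923278808594), (98.2524185180664, 53.28485870361328), 0.11673270165920258) [0.50248396 0.24852774 0.06563873]
mid 958 ((506.7079162597656, 152.8900909423828), (53.58727264404297, 100.814208984375), 89.70867919921875) [0.5060062  0.15306532 0.06580043]
right 957 ((510.0891418457031, 56.92596435546875), (99.47097778320312, 53.94834899902344), 2.1294424533843994) [0.5089614  0.05749368 0.06584506]
carrier ((506.6923522949219, 149.90037536621094), (127.28156280517578, 285.4313049316406), 1.874789834022522) 0.035655998
pinmax 1.2394393419967562
pin 90 [0.49730474 0.01010954 0.20849364] [ 0.36730206 -0.022334    0.08678856] [0.52182486 0.204881   1.23943934]
reader 1281 [ 0.36730206 -0.05552181  0.15007429] [0.73607073 0.204881   1.23943934]
top ((553.27783203125, 102.23612213134766), (76.33087921142578, 417.9299011230469), 50.75410079956055) [0.6692976  0.00625154 0.27838197]
scene panel 1524 [ 0.6715131  -0.00758543  0.21131364] [ 0.65503374 -0.05633011  0.1501577 ] [0.69964997 0.05211667 0.25246614]
normal [ 0.96257076  0.26027991 -0.07557715]
scene pin 70 [ 0.49519359 -0.02807624  0.12966087] [ 0.17336804 -0.38674062  0.08876124] [ 5.21481642e-01 -4.84581417e-04  9.40199445e-01]
```

View pics/crop.png

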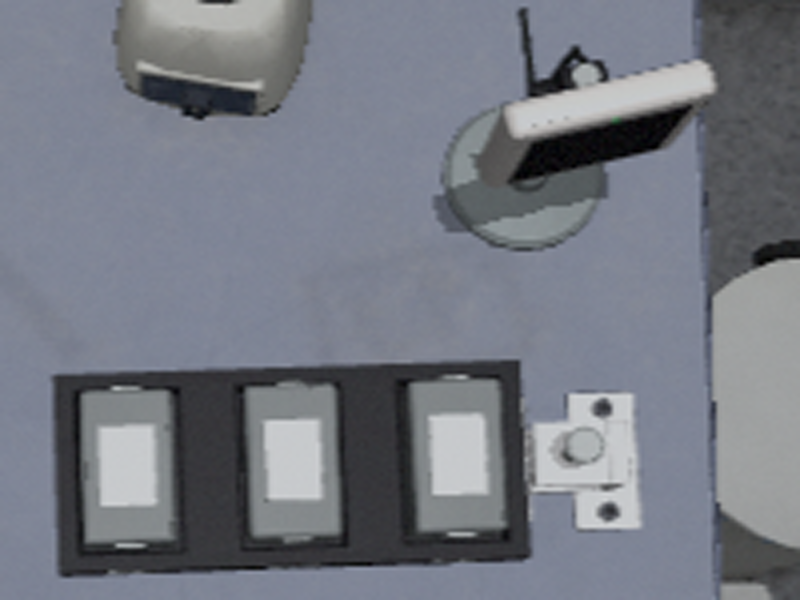

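The crop confirms the pin head at about (365.5,214) in full-image pixels and the reader panel yawed by 10–15°. I'll refine the pin and reader positions, then move.

```bash
cat >> h.py <<'E'
from scipy.spatial.transform import Rotation as Ro
def go(x,y,z,yaw):
    s=bot.get_state(); R=Ro.from_euler('xyz',s['tcp_rot'],degrees=True).as_matrix()
    cur=np.arctan2(R[1,0],R[0,0]); r=-(np.radians(yaw)-cur); r=(r+np.pi)%(2*np.pi)-np.pi
    T=Ro.from_euler('xyz',[180,0,yaw],degrees=True).as_matrix()
    d=T.T@(np.array([x,y,z])-s['tcp_pos'])
    print('roll',r.round(4),'then shift (target-yaw axes)',d.round(4),'now',s['tcp_pos'].round(4),s['tcp_rot'].round(2),'t',s['clock'],'w',s['grip_width'],'F',s['ft_force'].round(1))
E
python3 - <<'E'
from h import *
for n,(r0,r1,c0,c1),(a0,a1,b0,b1) in(('top',(200,230,355,378),(105,150,335,402)),('scene',(270,300,306,333),(190,262,350,412))):
    P=np.load(n+'0.npy'); q=P[r0:r1,c0:c1].reshape(-1,3); q=q[(q[:,2]>.08)&(q[:,2]<.12)]
    zt=np.percentile(q[:,2],90); q=q[q[:,2]>zt-.004]; print(n,'pin',len(q),np.median(q,0),q.min(0),q.max(0))
    q=P[a0:a1,b0:b1].reshape(-1,3); q=q[(q[:,2]>.12)&(q[:,2]<.27)&(q[:,0]>.6)]; t=q[(q[:,2]>.243)].astype(np.float32)
    print('panel top',len(t),cv2.minAreaRect(t[:,:2]*1000))
    f=q[(q[:,2]<.235)&(q[:,2]>.16)]; N=np.array([1,0,0.]);
    best=0
    rng=np.random.default_rng(0)
    for _ in range(500):
        a,b,c_=f[rng.choice(len(f),3,replace=False)]; nn=np.cross(b-a,c_-a); L=np.linalg.norm(nn)
        if L<1e-5: continue
        nn/=L; k=abs((f-a)@nn)<.003
        if k.sum()>best: best=k.sum();K=k
    g=f[K]; print('face',len(f),best,g.mean(0),g.min(0),g.max(0),np.linalg.svd(g-g.mean(0),full_matrices=False)[2][2])
go(.5125,-.013,.15,181.9)
E
```

```text
top pin 58 [ 0.5124134  -0.01065538  0.09462819] [ 0.50100285 -0.0218406   0.09308349] [ 0.52155438 -0.00106138  0.09890019]
panel top 557 ((679.924072265625, -1.4930496215820312), (22.463294982910156, 109.364013671875), 14.258970260620117)
face 572 401 [0.66785429 0.00077957 0.19894165] [ 0.65704082 -0.05366893  0.16038846] [0.68325924 0.05040984 0.23486954] [-9.71942509e-01 -2.35218469e-01  1.75638356e-04]
scene pin 58 [ 0.50998727 -0.0114839   0.09362906] [ 0.49938494 -0.02166038  0.09188678] [ 5.21481642e-01 -4.84581417e-04  9.66671676e-02]
panel top 379 ((677.9260864257812, -1.4832725524902344), (23.893835067749023, 107.5141372680664), 13.139382362365723)
face 928 875 [ 0.66855951 -0.00606975  0.19864151] [ 0.65503374 -0.05586065  0.16000695] [0.68420889 0.04829943 0.23488784] [9.69314410e-01 2.45824220e-01 1.66008936e-04]
roll -0.327 then shift (target-yaw axes) [-0.3434 -0.5267  0.0802] now [0.1518 0.502  0.2302] [-1.7988e+02 -1.0000e-02  1.6317e+02] t 0.1 w 0.0854688506714646 F [-0.3  0.2  0.9]
```

Request:
drive_tool --rows '[[0,[0,0,0],-0.1635],[0,[0,0,0],-0.1635],[0,[-0.0343,-0.0525,0.008],0],[0,[-0.0343,-0.0525,0.008],0],[0,[-0.0343,-0.0525,0.008],0],[0,[-0.0343,-0.0525,0.008],0],[0,[-0.0343,-0.0525,0.008],0],[0,[-0.0343,-0.0525,0.008],0],[0,[-0.0343,-0.0525,0.008],0],[0,[-0.0343,-0.0525,0.008],0],[0,[-0.0343,-0.0525,0.008],0],[0,[-0.0343,-0.0525,0.008],0],[0,[0,0,0],0],[0,[0,0,0],0]]'

```text
clock: 1.85
tcp_pos: [0.5075, -0.0049, 0.1515]
tcp_rot: [180.0, -0.1, -178.1]
ft_force: [-0.7, 0.5, 0.8]
grip_width: 0.0001
finger_force: 0.0
```

```bash
python3 - <<'E'
from h import *
go(.5115,-.0115,.1,181.9)
E
```

```text
roll -0.0007 then shift (target-yaw axes) [-0.0038 -0.0067  0.0515] now [ 0.5075 -0.0049  0.1515] [ 1.7995e+02 -1.2000e-01 -1.7814e+02] t 1.85 w 0.00013364869125638147 F [-0.7  0.5  0.8]
```

Request:
drive_tool --rows '[[0,[-0.0038,-0.0067,0.02],0],[0,[0,0,0.02],0],[0,[0,0,0.01],0],[0,[0,0,0.005],0],[0,[0,0,0.005],0],[0,[0,0,0.005],0],[0,[0,0,0.005],0],[0,[0,0,0.005],0],[0,[0,0,0.005],0],[0,[0,0,0.005],0],[0,[0,0,0.005],0],[0,[0,0,0],0]]'

```text
clock: 3.35
tcp_pos: [0.5119, -0.0122, 0.0613]
tcp_rot: [-179.9, -0.1, -178.1]
ft_force: [-0.2, 0.3, 0.3]
grip_width: -0.0001
finger_force: 0.1
```

Request:
drive_tool --rows '[[0,[0,0,0.002],0],[0,[0,0,0.002],0],[0,[0,0,0.002],0],[0,[0,0,0],0]]'

```text
clock: 3.85
tcp_pos: [0.512, -0.0123, 0.0589]
tcp_rot: [-179.9, 0.0, -178.1]
ft_force: [-6.0, -0.0, 14.6]
grip_width: -0.0001
finger_force: 7.3
```

Request:
drive_tool --rows '[[0,[0,0,-0.04],0],[0,[0,0,-0.035],0],[1,[0,0.035,0],0],[1,[0,0.035,0],0],[1,[0,0,0],0],[1,[0,0,0],0],[1,[0,0,0],0],[1,[0,0,0],0]]'

```text
clock: 4.85
tcp_pos: [0.5099, 0.0576, 0.1311]
tcp_rot: [-180.0, -0.0, -178.2]
ft_force: [-0.2, -0.3, 0.2]
grip_width: 0.0853
finger_force: 0.0
```

```bash
python3 - <<'E'
from h import *
go(.509,.0575,.04,181.9)
c=grab('scene');P=pts(c);q=P[268:305,302:336].reshape(-1,3);q=q[(abs(q[:,0]-.511)<.009)&(abs(q[:,1]+.0115)<.009)];print(np.percentile(q[:,2],[5,50,90]))
E
```

```text
roll -0.0012 then shift (target-yaw axes) [ 0.0009 -0.0001  0.0911] now [0.5099 0.0576 0.1311] [-1.7999e+02 -1.0000e-02 -1.7817e+02] t 4.85 w 0.08527856965965666 F [-0.2 -0.3  0.2]
[0.05547836 0.05835145 0.05993362]
```

Pin head top is at 59 mm, so it is seated. Grasp the first case and lift it.

Request:
drive_tool --rows '[[1,[0,0,0.04],0],[1,[0,0,0.03],0],[1,[0,0,0.02],0],[1,[0,0,0],0],[0,[0,0,0],0],[0,[0,0,0],0],[0,[0,0,0],0],[0,[0,0,0],0],[0,[0,0,0],0],[0,[0,0,-0.01],0],[0,[0,0,-0.02],0],[0,[0,0,-0.04],0],[0,[0,0,-0.03],0],[0,[0,0,0],0],[0,[0,0,0],0],[0,[0,0,0],0]]' --squeeze 80

```text
clock: 6.9
tcp_pos: [0.5081, 0.0585, 0.1386]
tcp_rot: [180.0, -0.3, -178.1]
ft_force: [-0.1, 0.1, -3.8]
grip_width: 0.0523
finger_force: 85.4
```

```bash
cat >> h.py <<'E'
def tq():
    s=bot.get_state(); print('T',s['ft_torque'].round(3),'F',s['ft_force'].round(2),'w',round(s['grip_width'],4),s['finger_force'],s['tcp_pos'].round(4),s['tcp_rot'].round(2),s['clock'])
E
python3 -c "
from h import *
tq()"
```

```text
T [-0.012  0.01  -0.005] F [-0.15  0.06 -3.84] w 0.0523 85.4412692785263 [0.5081 0.0585 0.1386] [ 179.98   -0.28 -178.09] 6.9
```

Request:
drive_tool --rows '[[0,[-0.06,0,0],0],[0,[0,0,0],0],[0,[0,0,0],0],[0,[0,0,0],0],[0,[0,0,0],0]]'

```text
clock: 7.52
tcp_pos: [0.5696, 0.0604, 0.1423]
tcp_rot: [-180.0, 0.1, -178.1]
ft_force: [-0.2, -0.7, -3.8]
grip_width: 0.0527
finger_force: 85.9
```

```bash
python3 -c "
from h import *
tq()"
```

```text
T [-0.021 -0.007  0.003] F [-0.16 -0.67 -3.83] w 0.0527 85.88250875473022 [0.5696 0.0604 0.1423] [-1.7999e+02  9.0000e-02 -1.7809e+02] 7.525
```

Request:
drive_tool --rows '[[0,[0.06,0,0],0],[0,[0,0,0],0],[0,[0,0,0],0],[0,[0,0,0],0],[0,[0,0,0],0]]'

```text
clock: 8.15
tcp_pos: [0.5113, 0.0584, 0.1425]
tcp_rot: [-180.0, 0.2, -178.1]
ft_force: [0.3, 0.5, -4.1]
grip_width: 0.0524
finger_force: 86.2
```

```bash
python3 -c "
from h import *
tq()"
```

```text
T [-0.011  0.04   0.055] F [ 0.25  0.49 -4.1 ] w 0.0524 86.15610837936401 [0.5113 0.0584 0.1425] [-1.7999e+02  1.5000e-01 -1.7810e+02] 8.15
```

The torque readings are too noisy to decide. I'll shake harder and settle longer.

Request:
drive_tool --rows '[[0,[-0.0625,0,0],0],[0,[-0.0,0,0],0],[0,[0,0,0],0],[0,[0,0,0],0],[0,[0,0,0],0],[0,[0,0,0],0],[0,[0,0,0],0]]'

```text
clock: 9.02
tcp_pos: [0.5722, 0.0605, 0.1418]
tcp_rot: [-180.0, 0.0, -178.1]
ft_force: [-0.0, -0.3, -4.5]
grip_width: 0.0523
finger_force: 86.3
```

```bash
python3 -c "
from h import *
tq()
for i in range(3): grab('top'); tq()"
```

```text
T [-0.015 -0.042 -0.043] F [-0.01 -0.32 -4.46] w 0.0523 86.30345821380615 [0.5722 0.0605 0.1418] [-1.800e+02  5.000e-02 -1.781e+02] 9.025
T [-0.002 -0.024 -0.063] F [ 0.04 -0.85 -3.92] w 0.0525 86.30256056785583 [0.5722 0.0605 0.1416] [-1.800e+02  3.000e-02 -1.781e+02] 9.075
T [-0.048  0.037 -0.015] F [ 0.36 -0.28 -4.41] w 0.0526 86.30251586437225 [0.5722 0.0605 0.1414] [-1.800e+02  2.000e-02 -1.781e+02] 9.125
T [0.015 0.005 0.05 ] F [-0.67  0.3  -3.93] w 0.0527 86.30302906036377 [0.5722 0.0605 0.1413] [ 1.800e+02  1.000e-02 -1.781e+02] 9.175
```

Request:
drive_tool --rows '[[0,[0.0625,0,0],0],[0,[0.0,0,0],0],[0,[0,0,0],0],[0,[0,0,0],0],[0,[0,0,0],0],[0,[0,0,0],0],[0,[0,0,0],0]]'

```text
clock: 10.05
tcp_pos: [0.5102, 0.0584, 0.1413]
tcp_rot: [-180.0, 0.0, -178.1]
ft_force: [-0.4, 0.8, -4.4]
grip_width: 0.0522
finger_force: 86.4
```

```bash
python3 -c "
from h import *
tq()
for i in range(3): grab('top'); tq()"
```

```text
T [-0.049 -0.023  0.039] F [-0.35  0.77 -4.36] w 0.0522 86.35739922523499 [0.5102 0.0584 0.1413] [-1.800e+02  1.000e-02 -1.781e+02] 10.05
T [-0.035 -0.014 -0.028] F [-0.65 -0.94 -3.93] w 0.0523 86.35781049728394 [0.5101 0.0584 0.1412] [-180.    -0.  -178.1] 10.1
T [-0.003 -0.013  0.033] F [-0.49  0.16 -3.61] w 0.0522 86.35793566703796 [0.51   0.0584 0.1412] [ 180.    -0.  -178.1] 10.15
T [-0.012  0.014  0.041] F [-0.69 -0.3  -4.23] w 0.0521 86.35737419128418 [0.5099 0.0584 0.1412] [-180.    -0.  -178.1] 10.2
```

Mean torque is zero both ways, so this case does not rattle. Put it back.

Request:
drive_tool --rows '[[0,[0.0005,-0.0008,0.04],0],[0,[0,0,0.02],0],[0,[0,0,0],0],[0,[0,0,0],0],[0,[0,0,0],0]]'

```text
clock: 10.82
tcp_pos: [0.5108, 0.0576, 0.083]
tcp_rot: [-180.0, 0.2, -178.1]
ft_force: [-0.2, 0.3, -4.5]
grip_width: 0.0524
finger_force: 86.4
```

```bash
python3 -c "
from h import *
go(.509,.0576,.0405,181.9)"
```

```text
roll 0.0001 then shift (target-yaw axes) [0.0018 0.0001 0.0425] now [0.5108 0.0576 0.083 ] [-179.99    0.19 -178.09] t 10.825 w 0.05236354965632844 F [-0.2  0.3 -4.5]
```

Request:
drive_tool --rows '[[0,[0.001,0,0.012],0],[0,[0,0,0.01],0],[0,[0,0,0.008],0],[0,[0,0,0.006],0],[0,[0,0,0.004],0],[0,[0,0,0.0025],0],[0,[0,0,0],0],[0,[0,0,0],0]]'

```text
clock: 11.82
tcp_pos: [0.5082, 0.0576, 0.0434]
tcp_rot: [-180.0, 0.0, -178.1]
ft_force: [-10.1, -0.1, 18.1]
grip_width: 0.0523
finger_force: 89.0
```

```bash
python3 -c "
from h import *
tq()"
```

```text
T [-0.215  1.96  -0.103] F [-10.12  -0.13  18.14] w 0.0523 89.01856362819672 [0.5082 0.0576 0.0434] [-1.7997e+02  4.0000e-02 -1.7809e+02] 11.825
```

Request:
drive_tool --rows '[[1,[0,0,-0.001],0],[1,[0,0,0],0],[1,[0,0,0],0],[1,[0,0,0],0],[1,[0,0,-0.03],0],[1,[0,0,-0.06],0],[1,[0,0.048,0],0],[1,[0,0.048,0],0],[1,[0,0,0],0],[1,[0,0,0],0]]'

```text
clock: 13.08
tcp_pos: [0.505, 0.1532, 0.1293]
tcp_rot: [-180.0, -0.0, -178.1]
ft_force: [-0.3, 0.3, -0.8]
grip_width: 0.0854
finger_force: 0.0
```

```bash
python3 - <<'E'
from h import *
P=pts(grab('top'));q=P[190:248,318:353].reshape(-1,3); q=q[(q[:,2]>.05)&(q[:,2]<.1)].astype(np.float32)
print(len(q),cv2.minAreaRect(q[:,:2]*1000),q.mean(0)); 
A=np.c_[q[:,:2],np.ones(len(q))];print(np.linalg.lstsq(A,q[:,2],rcond=None)[0])
go(.506,.1535,.041,181.9)
E
```

```text
0 ((0.0, 0.0), (0.0, 0.0), 0.0) [nan nan nan]
[0. 0. 0.]
roll -0.0005 then shift (target-yaw axes) [-0.001   0.0007  0.0883] now [0.5051 0.1528 0.1293] [-1.7996e+02 -5.0000e-02 -1.7813e+02] t 13.125 w 0.08558310725220457 F [-0.  -0.4 -0.8]<stdin>:3: RuntimeWarning: Mean of empty slice.
  ret = um.true_divide(
```

Request:
drive_tool --rows '[[1,[-0.001,0.0005,0.04],0],[1,[0,0,0.03],0],[1,[0,0,0.018],0],[1,[0,0,0],0],[0,[0,0,0],0],[0,[0,0,0],0],[0,[0,0,0],0],[0,[0,0,0],0],[0,[0,0,0],0]]'

```text
clock: 14.25
tcp_pos: [0.5082, 0.1541, 0.0441]
tcp_rot: [-180.0, 0.3, -178.1]
ft_force: [0.5, 0.3, 5.4]
grip_width: 0.0522
finger_force: 86.3
```

Request:
drive_tool --rows '[[0,[0,0,-0.01],0],[0,[0,0,-0.02],0],[0,[0,0,-0.04],0],[0,[0,0,-0.03],0],[0,[0,0,0],0],[0,[0,0,0],0],[0,[0,0,0],0],[0,[-0.0625,0,0],0],[0,[0,0,0],0],[0,[0,0,0],0],[0,[0,0,0],0],[0,[0,0,0],0],[0,[0,0,0],0]]'

```text
clock: 15.88
tcp_pos: [0.5685, 0.1562, 0.1428]
tcp_rot: [180.0, 0.1, -178.1]
ft_force: [0.3, 0.3, -4.6]
grip_width: 0.0524
finger_force: 89.7
```

```bash
python3 -c "
from h import *
tq()
for i in range(3): grab('top'); tq()"
```

```text
T [-0.014  0.034 -0.006] F [ 0.25  0.26 -4.58] w 0.0524 89.71830368041992 [0.5685 0.1562 0.1428] [ 1.7999e+02  9.0000e-02 -1.7808e+02] 15.875
T [-0.004  0.114 -0.001] F [-0.09 -0.34 -3.9 ] w 0.0522 89.71840023994446 [0.5686 0.1562 0.1426] [ 1.7999e+02  8.0000e-02 -1.7809e+02] 15.925
T [-0.013  0.107  0.017] F [-0.19  0.06 -4.69] w 0.0522 89.71839845180511 [0.5686 0.1562 0.1424] [ 1.7999e+02  6.0000e-02 -1.7809e+02] 15.975
T [0.001 0.058 0.065] F [-0.38  0.11 -3.85] w 0.0522 89.71856653690338 [0.5685 0.1562 0.1422] [ 1.8000e+02  4.0000e-02 -1.7809e+02] 16.025
```

Request:
drive_tool --rows '[[0,[0.0625,0,0],0],[0,[0,0,0],0],[0,[0,0,0],0],[0,[0,0,0],0],[0,[0,0,0],0],[0,[0,0,0],0],[0,[0,0,0],0]]'

```text
clock: 16.9
tcp_pos: [0.5066, 0.154, 0.1419]
tcp_rot: [180.0, 0.0, -178.1]
ft_force: [-0.3, -0.0, -3.7]
grip_width: 0.0523
finger_force: 90.8
```

```bash
python3 -c "
from h import *
tq()
for i in range(2): grab('top'); tq()
c=grab('scene');P=pts(c);q=P[235:300,270:335].reshape(-1,3);R=Ro.from_euler('z',1.9,degrees=True).as_matrix();l=(q-[.506,.1535,0])@R
m=(abs(l[:,0])<.06)&(abs(l[:,1]+.096)<.045)&(l[:,2]>.055)&(l[:,2]<.1);l=l[m];print(len(l),l.mean(0),l.min(0),l.max(0));print(np.linalg.lstsq(np.c_[l[:,:2],np.ones(len(l))],l[:,2],rcond=None)[0])
cv2.imwrite('pics/s1.png',c['image'][150:330,200:440,::-1].repeat(3,0).repeat(3,1))"
```

```text
T [ 0.008 -0.049 -0.031] F [-0.27 -0.01 -3.75] w 0.0523 90.77498495578766 [0.5066 0.154  0.1419] [ 1.8000e+02  2.0000e-02 -1.7811e+02] 16.9
T [-0.041 -0.075 -0.032] F [-0.2   0.2  -4.09] w 0.052 90.77434301376343 [0.5065 0.154  0.1418] [ 1.800e+02  1.000e-02 -1.781e+02] 16.95
T [ 0.015 -0.065 -0.028] F [ 0.19  0.11 -3.73] w 0.0523 90.77402293682098 [0.5064 0.154  0.1417] [-180.    -0.  -178.1] 17.0
727 [-0.00640096 -0.09735803  0.06489864] [-0.05420453 -0.1228599   0.05512328] [ 0.04622362 -0.06725215  0.07027676]
[0.01391377 0.03341704 0.06824112]
```

View pics/s1.png

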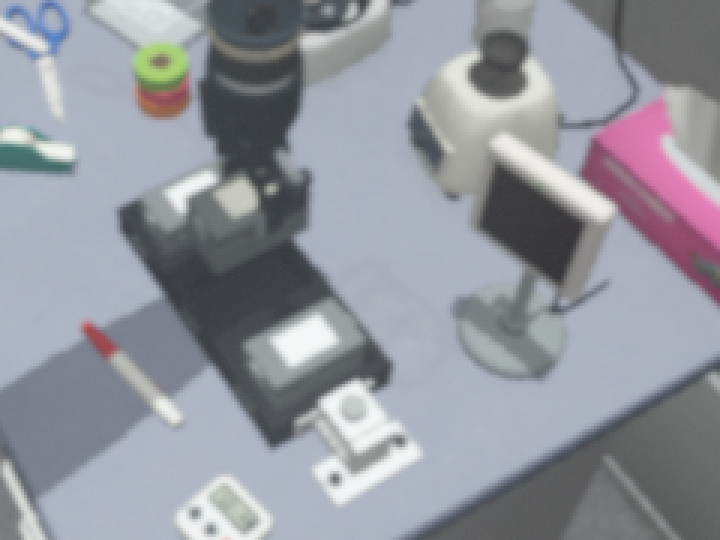

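The view shows the first case down and level in its pocket, at about (305,340) in the crop, with the pin seated beside it. The torque about y swung from +0.08 to −0.06 N m, so the held middle case is the rattling one. I'll shake once more, then lift it to the reader.

Request:
drive_tool --rows '[[0,[-0.0625,0,0],0],[0,[0,0,0],0],[0,[0,0,0],0],[0,[0.0625,0,0],0],[0,[0,0,0],0],[0,[0,0,0],0],[0,[0,0,-0.03],0],[0,[0,0,-0.028],0],[0,[-0.01,-0.037,0],0],[0,[-0.01,-0.037,0],0],[0,[-0.01,-0.037,0],0],[0,[-0.01,-0.037,0],0],[0,[-0.009,-0.038,0],0],[0,[0,0,0],-0.105],[0,[0,0,0],-0.105],[0,[0,0,0],0],[0,[0,0,0],0],[0,[0,0,0],0],[0,[0,0,0],0]]'

```text
clock: 19.42
tcp_pos: [0.5614, -0.0301, 0.1998]
tcp_rot: [-180.0, 0.0, -166.1]
ft_force: [-0.4, 0.8, -4.5]
grip_width: 0.0523
finger_force: 91.7
```

```bash
python3 -c "
from h import *
go(.5615,-.0305,.2,194)
c=grab('top');P=pts(c);q=P[180:260,225:390]
R=Ro.from_euler('z',1.9,degrees=True).as_matrix();l=(q.reshape(-1,3)-[.506,.1535,0])@R
for y in(-.096,.096):
  k=l[(abs(l[:,0])<.06)&(abs(l[:,1]-y)<.045)&(l[:,2]>.058)&(l[:,2]<.1)].astype(np.float32);print(len(k),k.mean(0),cv2.minAreaRect(k[:,:2]*1000) if len(k) else '',np.linalg.lstsq(np.c_[k[:,:2],np.ones(len(k))],k[:,2],rcond=None)[0])
cv2.imwrite('pics/t2.png',c['image'][95:285,160:420,::-1].repeat(3,0).repeat(3,1))"
```

```text
roll -0.0013 then shift (target-yaw axes) [ 0.     -0.0004 -0.0002] now [ 0.5614 -0.0301  0.1998] [-1.7999e+02  1.0000e-02 -1.6607e+02] t 19.425 w 0.05227576499529673 F [-0.4  0.8 -4.5]
959 [-0.00224608 -0.09456553  0.06574164] ((-1.4380302429199219, -95.33734130859375), (54.58985137939453, 99.20558166503906), 89.67316436767578) [ 0.00038189 -0.00831856  0.06495586]
970 [-0.00038472  0.09495668  0.06574444] ((0.5980415344238281, 94.53179168701172), (53.2036018371582, 98.61029052734375), 88.38737487792969) [0.00206013 0.00700799 0.06507977]
```

View pics/t2.png

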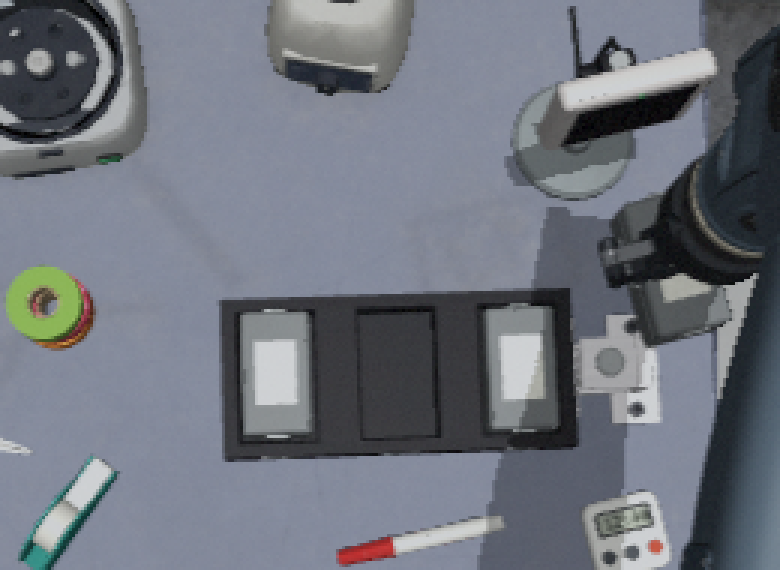

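Both other cases, at (275,372) and (520,367), sit level and fully down in their pockets. The bystanders have not moved, the pin at (610,362) is seated, and the held case at (670,265) faces the panel squarely.

```bash
python3 -c "
from bench import bot
print(bot.hand_in())"
```

```text
the job is handed in; nothing more can be done
None
```

The job is handed in, with no verdict returned: the pin is seated, the middle case rattled and is held up at the reader, and the other two stand fully down in the carrier; I tested only the one nearest the pin, since the rattler turned up second.

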